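Take a freshly printed board out from under its solder-paste stencil

ROBOT

A 6-joint arm with a two-finger parallel gripper is mounted at the origin on the work surface. World frame = base frame: x ahead of the robot, y to its left, z up, the work surface at z = 0. Lengths are in m, angles in rad, forces in N, time in s.
With the tool pointing down it reaches from about 0.375 to 0.9 m from the base axis. Payload 3.1 kg.
Tool frame: the origin (TCP) lies between the finger pads; the fingertips stand 14 mm ahead of it and the grasp point (between the pads) lies 5 mm behind it (robot.finger_overhang is the distance from the TCP to the fingertips, in m); z points along the fingers, y is the line along which they close (so a half turn about z gives the same grasp; the last joint's range is limited). The gripper opens to 87 mm and grips with 3 to 60 N. Pads are 19 mm wide; open, the fingers measure 117 mm over their backs; the gripper's body (75 mm by 190 mm) begins 51 mm behind the grasp point.
Start: joints at [1.147, 0.527, 1.433, -0, 1.181, -0.178], TCP at [0.151, 0.606, 0.237] pointing down, gripper open.
Joint ranges: [-3.08, 3.08], [-0.75, 2.2], [0.22, 2.44], [-1.43, 4.57], [0, 2.65], [-2.85, 2.85]. Speed limits (rad/s): [2.79, 2.79, 3.14, 3.14, 3.14, 3.14].

INTERFACE

Orientations are given as a unit quaternion [x, y, z, w].
In Python, from rig import monitor, cams, workorder, robot gives the robot as it stands.
- The arm moves only by the tool send_rows, never from a script. Its argument "moves" is one flat list of numbers, 7 for each row, row after row: the opening, from 0 (shut) to 1 (fully open), then the shift along the world's x, y, z in cm, then the turn, a rotation vector about the world's x, y, z in rad. A call has 1 to 5 rows; each row is the pose to reach, as a shift and turn from the pose commanded when the call began; what a row does not reach only later rows make up. A row lasts 1/12 s, in which the tool goes at most 41.7 mm and 7.16 degrees, less where a joint would pass 70% of its speed; a pose out of reach is approached as far as the arm can. A call with a gripper value outside its range is refused whole. The fingers move at their own pace and stop on an object; "grip_force" is the grip in N (left out, the last holds). Time passes only in rows, so rows that repeat a pose let the fingers close. It gives the time, the measured TCP pose, the force, the opening and the grip force at its end, in the units of the state.
- monitor.get_obs(): the state, without advancing time (a new reading comes with each control period).
- cams.camera(name): name is "scene" or "top" or "wrist"; returns a dict with "pixels" (420x560x3 uint8, blue, green, red), "range_z" (420x560 float32, m along the optical axis (not along the pixel's ray), 0 where there is no reading), "fovy" (degrees; the focal length in pixels is half the picture's height over the tangent of half this angle, whatever the lens; pixels are square), "cx", "cy" (the principal point, pixels), "rvec" (rotation vector, rad) and "tvec" (3), from world to camera coordinates, as OpenCV has them; the wrist camera has in their place "hand_eye" (4x4, takes a point from camera to tool coordinates, whose origin is the TCP and whose axes are the flange's). Camera axes: x right, y down, z forward; pixel columns grow to the right and rows downward; lengths in m; the calibration is good to about 2 mm. A picture is of the moment at which its call begins: read the wrist's pose just before it.
- workorder.hand_in(): hands the job in; it is judged then, once.
The state is a dict: "time": time; "q": joint angles; "joint_velocities": joint speeds; "joint_torque": joint torques, N m; "position": TCP position; "tool_rot": TCP orientation; "ft_force": force on the tool from outside, world axes, zero at the start; "moment": the same for the moment, N m; "grip_width": finger opening in m; "grip_force": force on a finger pad.
Only numpy, scipy, OpenCV 4.12 (cv2) and the standard library are available. Lean on these libraries where they do the work, as an engineer would, in place of code of your own. Each camera call takes 0.05 s, during which the arm holds its last target. There are 200 camera calls.

TASK

The board under the stencil in the printing jig has fresh, wet paste on it: lift the framed stencil off and lay it flat on the orange silicone pad, then slide the black board carrier, flat in its track and without touching the board on it, away from the print end until it is home against the stop at the other end. Then put the stencil back on the jig where it was, lying flat on the two rails between its locating pins. Do not slide the carrier while the stencil still lies on it, and leave the canister, tweezers, squeegee and paste jar where they are.

Things in the scene. Friction and masses are not known exactly. Their poses are not given: they have to be found in the camera images.
- jig: Stencil-printing jig, fixed: dark grey plate 290 x 86 x 10 mm with a track along its x. Origin on the bench under the track's middle (plate x -148 to +142 mm); x points from print end to unload end, z up. Track floor z = 10 mm. Two rails, 5.5 mm wide, 6 mm high (top z = 16 mm), x -130 to +125 mm, inner faces at y = +-23.5 mm. Two low pins, 3 mm high, at x = -129, y = +-17 mm behind the carrier.
- stencil: Framed stencil, aluminium frame 120 (x) x 58 (y) x 18 (z) mm, 9 mm side bars, thin steel foil across its underside, 0.16 to 0.26 kg. Origin: centre of its underside; z up; both ways round are alike. It starts on the board in the print place, underside at z = 23 mm, length along the track; grip it across the 58 mm at mid-length. Without the carrier it rests on the rails, underside at z = 16 mm.
- carrier: Board carrier: black anodized plate 110 (x) x 44 (y) x 12 (z) mm, 0.1 to 0.25 kg, sliding freely (about 1 to 3 N) between the rails, its upper 6 mm above them. Origin: centre of its underside; x as the jig's. Starts in the print place, centre near jig x = -70 mm, its tail face (jig x about -125 mm) free to be pushed from the jig's -x end. Home against the stop: centre at jig x = +71 mm.
- board: The printed circuit board let into the carrier's top: green, 86 x 36 mm, fixed to the carrier and standing 1 mm above its top face, 12 mm in from the carrier's ends and 4 mm in from its sides. Origin at the centre of its underside (its top 2 mm above the origin), axes as the carrier's. Its paste is wet: not to be touched.
- pad: Cracked orange silicone work pad, fixed flat on the bench, 120 (x) x 180 (y) x 5 (z) mm; origin at the centre of its underside, its top at z = 5 mm, z up.
- canister: Dented tin screw-top canister, 67 mm in diameter, 70 mm high, loose; origin at the centre of its underside. Bystander.
- tweezers: Angled tweezers with ceramic points lying flat, about 130 x 20 x 10 mm, loose; origin on the bench near the middle, x towards the points. Bystander.
- squeegee: Stencil squeegee lying flat, 106 x 65 x 12 mm, wooden grip and steel blade, loose; origin on the bench near its middle. Bystander.
- jar: White paste jar with a black cap, 58 mm in diameter, 55 mm high, loose; origin at the centre of its underside. Bystander.
- print_place (a point): Centre of the jig's print place, at rail-top height (jig x = -70, y = 0, z = 16 mm; axes as the jig's). Eight steel locating pins, 7 mm thick, straight to z = 22 mm, tapered to a point at z = 28 mm, stand around the stencil's place with 3 mm play on every side: seen from here at x = +-46, y = +-35.5 mm (sides) and x = +-66.5, y = +-27.5 mm (ends, 48 mm free between them).
- unload_stop (a point): Middle of the face of the unload stop, a dark steel bar across the track's far end, 64 mm wide, up to z = 24 mm; the point is at jig x = +126, y = 0, z = 16 mm. The carrier's leading end butts against it.
Mind the look-alikes: they are no part of the job. There is more than one size of the stencil; the one meant has the size given above.

How it is judged:
On the way, in this order (a step that is already met when the one before it is completed fails the run):
1. the stencil is lifted clear of the board and the jig, the carrier still in the print place (z of stencil in the frame of jig above 0.045 m and x of carrier in the frame of jig below -0.055 m), for 0.1 s.
2. the stencil lies flat on the orange pad, let go (x of stencil in the frame of pad between -0.055 and 0.055 m and y of stencil in the frame of pad between -0.085 and 0.085 m and z of stencil in the frame of pad between 0.003 and 0.009 m and angle between stencil's own z axis and vertical below 0.06 rad and contact force between the fingers and stencil below 0.2 N and linear speed of stencil below 0.02 m/s), for 0.2 s.
3. the carrier is home against the unload stop, flat in its track (x of carrier in the frame of jig between 0.066 and 0.075 m and z of carrier in the frame of jig below 0.013 m and angle between carrier's own z axis and vertical below 0.05 rad and linear speed of carrier below 0.02 m/s), for 0.2 s.
At the end, for the whole second after the job is handed in: The carrier lies flat in its track within 5 mm of the unload stop; the stencil lies at rest, flat on both rails in the print place (within 6 mm, its underside 16 mm above the bench within 2 mm), between its locating pins and along the track; nothing is held (all of step 3 and x of stencil in the frame of jig between -0.076 and -0.064 m and y of stencil in the frame of jig between -0.006 and 0.006 m and z of stencil in the frame of jig between 0.014 and 0.018 m and angle between stencil's own z axis and vertical below 0.04 rad and angle between the x axis of stencil and the x axis of jig, either way round below 0.1 rad and linear speed of stencil below 0.02 m/s); the robot touches nothing.
It fails at once if the carrier slides out of the print place while the stencil lies on it (smeared print) (contact force between stencil and carrier above 0.1 N and x of carrier in the frame of jig above -0.055 m).
It fails at once if the robot touches the printed board (contact force between any of the fingers, the arm and board above 0.3 N).
It fails at once if the carrier is tipped or lifted out of its track (angle between carrier's own z axis and vertical above 0.12 rad or z of carrier in the frame of jig above 0.018 m).
It fails at once if a bystander is shifted by more than 25 mm or tipped over (distance of any of canister, tweezers, squeegee, jar from where it was at the start of the episode above 0.025 m or angle between any of canister, jar's own z axis and vertical above 0.5 rad).
It also fails if it takes over 70 s, if anything falls off the work surface, if the arm or the gripper's body presses on something with over 40 N, if the wrist force passes 120 N, or if a joint passes its speed limit or range.

## Working session

There is one attempt and no reset: what is moved stays moved. The work goes in short steps, Python scripts to look and compute and a tool call to move; the robot and the scene stay as the last step left them, time stands still between calls to the robot, and variables do not carry over. Pictures are saved under pics/ and viewed, at most 10 in all, crops included, and the job is handed in when it is done.

Besides the shell and the picture viewer there is one more tool, called after "Request:" as name(argument=value, ...) on one line, values as JSON. send_rows: Moves the arm, as the interface text tells. Its arguments: {"type":"object","properties":{"moves":{"type":"array","items":{"type":"number"}},"grip_force":{"type":"number"}},"required":["moves"]}

```bash
mkdir -p pics; ls; cat > h.py <<'E'
import numpy as np, cv2
from rig import monitor, cams, workorder, robot
from scipy.spatial.transform import Rotation as R
def cam(n):
    o=monitor.get_obs(); c=cams.camera(n); im=np.asarray(c["pixels"]); f=im.shape[0]/2/np.tan(np.radians(c["fovy"])/2)
    if "hand_eye" in c:
        T=np.eye(4); T[:3,:3]=R.from_quat(o["tool_rot"]).as_matrix(); T[:3,3]=o["position"]; T=T@np.asarray(c["hand_eye"])
        Rw,t=T[:3,:3],T[:3,3]
    else:
        Rc=cv2.Rodrigues(np.array(c["rvec"],float))[0]; Rw=Rc.T; t=-Rw@np.array(c["tvec"],float).ravel()
    return dict(im=im,d=np.asarray(c["range_z"]),f=f,cx=c["cx"],cy=c["cy"],R=Rw,t=t)
def cloud(c):
    v,u=np.mgrid[:c["im"].shape[0],:c["im"].shape[1]]; d=c["d"]
    return np.stack([(u-c["cx"])/c["f"]*d,(v-c["cy"])/c["f"]*d,d],-1)@c["R"].T+c["t"]
def ray(c,uv,z):
    uv=np.atleast_2d(uv).astype(float)
    r=np.c_[(uv[:,0]-c["cx"])/c["f"],(uv[:,1]-c["cy"])/c["f"],np.ones(len(uv))]@c["R"].T
    return c["t"]+r*((z-c["t"][2])/r[:,2])[:,None]
E
python3 - <<'E'
from h import *
for n in("top","scene"):
    c=cam(n); cv2.imwrite(f"pics/{n}0.png",c["im"]); np.savez(f"{n}0.npz",**c); print(n,c["t"],c["f"],c["cx"],c["cy"],c["R"].round(2).tolist())
o=monitor.get_obs(); print({k:np.round(v,3).tolist() for k,v in o.items()})
E
```

```text
pics
top [0.45279694 0.01084298 1.17128609] 484.04655280858475 281.2393959892848 205.70613542702125 [[-0.02, -1.0, 0.09], [-1.0, 0.02, -0.02], [0.01, -0.09, -1.0]]
scene [ 1.28745692 -0.01060868  0.65546229] 407.87155167812665 288.797629316419 212.791241438911 [[0.06, 0.64, -0.77], [1.0, -0.05, 0.03], [-0.02, -0.77, -0.64]]
{'time': 0.1, 'q': [1.147, 0.528, 1.434, -0.0, 1.181, -0.178], 'joint_velocities': [0.003, -0.002, -0.003, 0.001, 0.0, -0.001], 'joint_torque': [0.0, -44.099, -17.715, 0.064, 0.053, -0.0], 'position': [0.151, 0.606, 0.236], 'tool_rot': [0.122, 0.993, -0.001, -0.0], 'ft_force': [-0.234, -0.537, 0.32], 'moment': [-0.009, -0.038, -0.006], 'grip_force': 0.0, 'grip_width': 0.087}
```

View pics/top0.png

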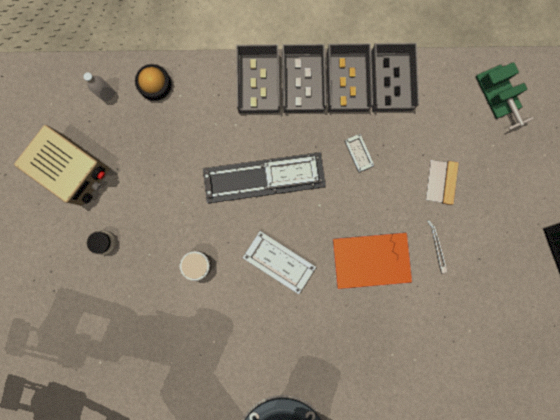

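View pics/scene0.png

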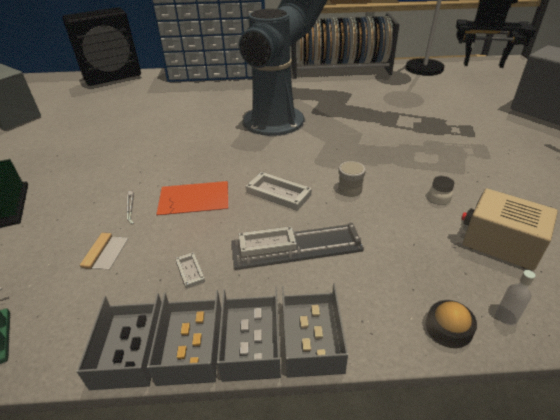

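The top view shows three framed stencils. One at (294,173) lies in the jig (264,178), one at (279,262) is loose on the bench and looks larger, and a small one is at (359,153). The one in the jig fits both by place and probably by size. The pad is at (372,260), and the print end is on the right of the jig. I'll measure all of these and confirm with one crop.

```bash
python3 - <<'E'
from h import *
c=dict(np.load("top0.npz")); P=cloud(c); im=c["im"]
def rect(mask,z,name):
    n,l,s,ce=cv2.connectedComponentsWithStats(mask.astype(np.uint8)); i=1+np.argmax(s[1:,4])
    v,u=np.nonzero(l==i); w=ray(c,np.c_[u,v],z)[:,:2].astype(np.float32)
    r=cv2.minAreaRect(w); print(name,s[i,4],np.round(r[0],4),np.round(r[1],4),round(r[2],2),"med z",np.median(P[l==i][:,2]).round(4))
def win(u0,u1,v0,v1):
    m=np.zeros(im.shape[:2],bool); m[v0:v1,u0:u1]=1; return m
hsv=cv2.cvtColor(im,cv2.COLOR_BGR2HSV); g=im.mean(-1)
bright=(g>110)
Z=P[...,2]
for z in [(258,326,148,198)]: rect(win(*z)&(Z>.03)&(Z<.055),.041,"jig stencil depth")
k=np.ones((5,5),np.uint8)
rect(win(236,324,225,300)&(Z>.008),.018,"loose big");rect(win(340,380,130,175)&(Z>.006),.012,"small")
rect((hsv[...,0]<12)&(hsv[...,1]>180)&(g>50)&win(320,425,220,300),.005,"pad")
rect(win(195,335,140,212)&(Z>.005)&(Z<.06),.01,"jig depth")
rect(win(195,335,140,212)&(cv2.morphologyEx((g<80).astype(np.uint8),cv2.MORPH_CLOSE,np.ones((9,9)))>0),.01,"jig dark")
for n,w in dict(jar=(80,120,225,262),can=(172,218,245,290),squ=(420,465,155,210),tw=(424,450,215,278)).items(): rect(win(*w)&(Z>.005),float(np.percentile(Z[win(*w)],95)),n)
a=cv2.resize(im[135:300,190:390],None,fx=4,fy=4,interpolation=cv2.INTER_CUBIC)[:600]; cv2.imwrite("pics/crop1.png",a)
E
```

```text
jig stencil depth 618 [ 0.6309 -0.0324] [0.0594 0.1198] 6.69 med z 0.0409
loose big 1016 [ 4.195e-01 -4.000e-04] [0.159  0.0787] 56.24 med z 0.024
small 308 [ 0.6799 -0.1993] [0.0855 0.0429] 22.48 med z 0.0125
pad 2810 [ 0.4181 -0.2231] [0.1165 0.1762] 3.95 med z 0.0053
jig depth 4215 [0.6238 0.0314] [0.0884 0.2925] 7.13 med z 0.0129
jig dark 2670 [0.6213 0.0326] [0.086  0.2858] 7.03 med z 0.011
jar 603 [0.4709 0.4048] [0.0571 0.0659] 0.66 med z 0.0539
can 771 [0.4167 0.1884] [0.0697 0.067 ] 88.98 med z 0.0706
squ 495 [ 0.6016 -0.4181] [0.0323 0.1096] 81.36 med z 0.0116
tw 162 [ 0.429 -0.386] [0.0873 0.0153] 11.65 med z 0.0098
```

View pics/crop1.png

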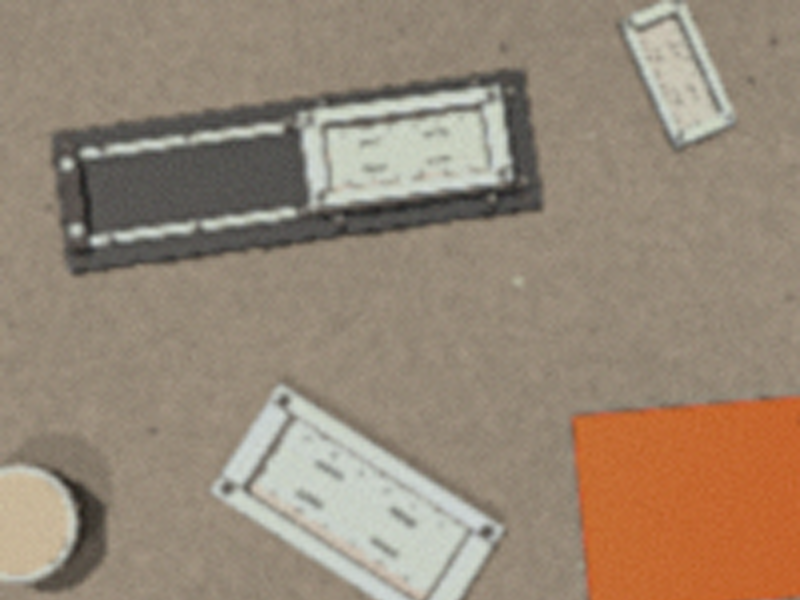

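The crop confirms it. The stencil in the jig measures 120 x 59 mm, the loose one about 159 x 79 and the small one 86 x 43, so the one in the jig is meant. Now I'll move above it.

Request:
send_rows(moves=[1, 2, -2.5, 0, 0, 0, -0.05, 1, 4, -5, 0, 0, 0, -0.1, 1, 6, -7.5, 0, 0, 0, -0.15, 1, 8, -10, 0, 0, 0, -0.2, 1, 9.6, -12.8, 0, 0, 0, -0.24])

```text
time: 0.52
position: [0.2486, 0.4775, 0.2362]
tool_rot: [0.241, 0.971, 0.0, 0.0]
ft_force: [1.3, 0.1, -0.2]
grip_width: 0.0869
grip_force: 0.0
```

Request:
send_rows(moves=[1, 2, -2.5, 0, 0, 0, -0.05, 1, 4, -5, 0, 0, 0, -0.1, 1, 6, -7.5, 0, 0, 0, -0.15, 1, 8, -10, 0, 0, 0, -0.2, 1, 9.6, -12.8, 0, 0, 0, -0.24])

```text
time: 0.93
position: [0.3448, 0.3494, 0.2364]
tool_rot: [0.356, 0.935, 0.0, 0.0]
ft_force: [1.1, 0.4, 0.7]
grip_width: 0.0867
grip_force: 0.0
```

Request:
send_rows(moves=[1, 2, -2.5, 0, 0, 0, -0.05, 1, 4, -5, 0, 0, 0, -0.1, 1, 6, -7.5, 0, 0, 0, -0.15, 1, 8, -10, 0, 0, 0, -0.2, 1, 9.6, -12.8, 0, 0, 0, -0.24])

```text
time: 1.35
position: [0.4408, 0.2212, 0.2364]
tool_rot: [0.465, 0.885, 0.0, 0.0]
ft_force: [0.3, 0.8, 0.1]
grip_width: 0.0866
grip_force: 0.0
```

Request:
send_rows(moves=[1, 2, -2.5, 0, 0, 0, -0.05, 1, 4, -5, 0, 0, 0, -0.1, 1, 6, -7.5, 0, 0, 0, -0.15, 1, 8, -10, 0, 0, 0, -0.2, 1, 9.6, -12.8, 0, 0, 0, -0.24])

```text
time: 1.77
position: [0.5366, 0.0931, 0.2363]
tool_rot: [0.568, 0.823, 0.0, 0.0]
ft_force: [-0.0, 0.1, 1.1]
grip_width: 0.0869
grip_force: 0.0
```

Request:
send_rows(moves=[1, 2, -2.5, 0, 0, 0, -0.05, 1, 4, -5, 0, 0, 0, -0.1, 1, 6, -7.5, 0, 0, 0, -0.15, 1, 8, -10, 0, 0, 0, -0.2, 1, 9.6, -12.8, 0, 0, 0, -0.24])

```text
time: 2.18
position: [0.6324, -0.0347, 0.236]
tool_rot: [0.662, 0.75, 0.0, -0.0]
ft_force: [1.0, 0.9, -0.5]
grip_width: 0.0867
grip_force: 0.0
```

```bash
python3 - <<'E'
from h import *
c=cam("wrist"); cv2.imwrite("pics/w1.png",c["im"]); np.savez("w1.npz",**c); P=cloud(c); Z=P[...,2]
print(monitor.get_obs()["position"],c["t"],c["f"],c["R"].round(2).tolist())
for lo,hi,z in((.035,.047,.041),(.006,.055,.01)):
    m=((Z>lo)&(Z<hi)).astype(np.uint8); n,l,s,ce=cv2.connectedComponentsWithStats(m)
    for i in range(1,n):
        if s[i,4]>2000:
            q=P[l==i][:,:2].astype(np.float32);v,u=np.nonzero(l==i); q2=ray(c,np.c_[u,v],z)[:,:2].astype(np.float32)
            print(lo,s[i],cv2.minAreaRect(q),cv2.minAreaRect(q2))
E
```

```text
[ 0.63623609 -0.04123065  0.23616303] [0.62376876 0.03369646 0.3850476 ] 306.690935154893 [[0.99, 0.12, 0.03], [0.12, -0.96, -0.25], [0.0, 0.25, -0.97]]
0.035 [ 253  139   53  105 2493] ((0.631963849067688, -0.03011339157819748), (0.05802889168262482, 0.12021080404520035), 6.728013038635254) ((0.6319164633750916, -0.029947414994239807), (0.05794460326433182, 0.11997757107019424), 6.735356330871582)
0.006 [  239     0    80   249 18138] ((0.623976469039917, 0.032431043684482574), (0.08628028631210327, 0.28315916657447815), 7.1260809898376465) ((0.6239343285560608, 0.03260932117700577), (0.08593052625656128, 0.2826489806175232), 7.07345724105835)
0.006 [  35   60  136  152 6116] ((0.4192427396774292, 0.002164594829082489), (0.15889328718185425, 0.07744421809911728), 56.255104064941406) ((0.4148590564727783, 0.0007405728101730347), (0.1671285182237625, 0.08499529212713242), 56.242733001708984)
0.006 [ 404   92  156  111 5363] ((0.8585431575775146, 0.04671537131071091), (0.15034446120262146, 0.10005167126655579), 0.2947447896003723) ((0.8778098225593567, 0.0495157316327095), (0.1912972629070282, 0.11238332092761993), 0.909125030040741)
```

View pics/w1.png

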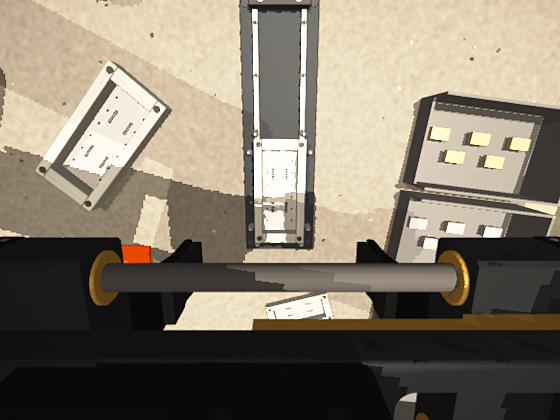

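```bash
cat > meas.py <<'E'
from h import *
o=monitor.get_obs(); print(o["position"],np.round(o["joint_velocities"],3), "yaw tool y", np.degrees(np.arctan2(*R.from_quat(o["tool_rot"]).as_matrix()[[1,0],1])).round(2))
c=cam("wrist"); P=cloud(c); Z=P[...,2]
ws=[]
for lo,hi in((.033,.047),(.0065,.055)):
    m=((Z>lo)&(Z<hi)).astype(np.uint8); n,l,s,ce=cv2.connectedComponentsWithStats(m)
    for i in range(1,n):
        q=P[l==i][:,:2].astype(np.float32); r=cv2.minAreaRect(q)
        if s[i,4]>1200 and abs(r[0][0]-.63)<.05: print(lo,np.round(r[0],4),np.round(r[1],4),round(r[2],2), np.median(P[l==i][:,2]).round(4))
        if lo<.01 and s[i,4]>1200 and abs(r[0][0]-.63)<.05:
            a=np.radians(r[2]); ax=np.array([-np.sin(a),np.cos(a)]); ay=np.array([-np.cos(a),-np.sin(a)])
            # print-end edge = min along ax ; y middle
            s_=q@ax; t_=q@ay; e=np.percentile(s_,0.05); my=(np.percentile(t_,.3)+np.percentile(t_,99.7))/2
            print("jig origin from print end",ax*(e+.148)+ay*my,"print place",ax*(e+.078)+ay*my)
E
python3 meas.py
```

```text
[ 0.63623609 -0.04123065  0.23616303] [ 0.031 -0.03   0.052  0.017 -0.025 -0.005] yaw tool y 6.82
0.033 [ 0.6321 -0.0305] [0.0581 0.1193] 6.77 0.0418
0.0065 [0.6245 0.0283] [0.0862 0.2754] 7.09 0.0117
jig origin from print end [0.62323426 0.03889308] print place [ 0.63187284 -0.03057184]
```

Request:
send_rows(moves=[1, -0.4, 1.1, -3.5, 0, 0, 0, 1, -0.4, 1.1, -7, 0, 0, 0, 1, -0.4, 1.1, -10, 0, 0, 0, 1, -0.4, 1.1, -13, 0, 0, 0, 1, -0.4, 1.1, -13, 0, 0, 0])

```text
time: 2.7
position: [0.622, -0.0211, 0.1002]
tool_rot: [0.661, 0.75, -0.003, -0.006]
ft_force: [-1.2, 0.4, -0.7]
grip_width: 0.0866
grip_force: 0.0
```

Request:
send_rows(moves=[1, 0, 0, 0, 0, 0, 0, 1, 0, 0, 0, 0, 0, 0])

```text
time: 2.87
position: [0.6282, -0.0225, 0.1078]
tool_rot: [0.661, 0.75, 0.0, 0.001]
ft_force: [0.5, -0.2, 0.8]
grip_width: 0.087
grip_force: 0.0
```

```bash
python3 meas.py
```

```text
[ 0.62821238 -0.02248854  0.1077613 ] [-0.002 -0.028 -0.021  0.    -0.006  0.002] yaw tool y 7.24
0.033 [ 0.6295 -0.0091] [0.0581 0.0784] 6.82 0.0417
0.033 [ 0.638  -0.0805] [0.0579 0.0185] 7.41 0.0415
0.0065 [0.6232 0.0388] [0.0863 0.1994] 7.05 0.0115
jig origin from print end [0.61712666 0.08781853] print place [0.62572417 0.01834852]
0.0065 [ 0.6392 -0.0897] [0.0862 0.0373] 7.22 0.0411
jig origin from print end [0.62299156 0.03862714] print place [ 0.63178346 -0.03081854]
```

Request:
send_rows(moves=[1, 0.4, -0.75, -1, 0, 0, 0, 1, 0.4, -0.75, -3, 0, 0, 0, 1, 0.4, -0.75, -5, 0, 0, 0, 1, 0.4, -0.75, -6, 0, 0, 0, 1, 0.4, -0.75, -6, 0, 0, 0])

```text
time: 3.33
position: [0.6304, -0.0304, 0.045]
tool_rot: [0.661, 0.75, -0.001, -0.001]
ft_force: [0.4, 0.1, -0.3]
grip_width: 0.0872
grip_force: 0.0
```

Request:
send_rows(moves=[1, 0, 0, -0.5, 0, 0, 0, 1, 0, 0, -0.9, 0, 0, 0, 1, 0, 0, -0.9, 0, 0, 0, 1, 0, 0, -0.9, 0, 0, 0])

```text
time: 3.67
position: [0.6318, -0.0302, 0.0381]
tool_rot: [0.661, 0.75, 0.0, 0.0]
ft_force: [0.2, 0.5, -0.3]
grip_width: 0.0867
grip_force: 0.0
```

Request:
send_rows(moves=[0.7, 0, 0, 0, 0, 0, 0, 0.7, 0, 0, 0, 0, 0, 0, 0.5, 0, 0, 0, 0, 0, 0, 0.5, 0, 0, 0, 0, 0, 0, 0.5, 0, 0, 0, 0, 0, 0], grip_force=20)

```text
time: 4.08
position: [0.6315, -0.0302, 0.0377]
tool_rot: [0.661, 0.75, 0.0, 0.0]
ft_force: [0.3, 0.6, 0.1]
grip_width: 0.0616
grip_force: 0.0
```

Request:
send_rows(moves=[0.5, 0, 0, 0, 0, 0, 0, 0.5, 0, 0, 0, 0, 0, 0, 0.5, 0, 0, 0, 0, 0, 0])

```text
time: 4.33
position: [0.6317, -0.0301, 0.0377]
tool_rot: [0.661, 0.75, 0.0, 0.0]
ft_force: [-0.3, 0.1, 0.5]
grip_width: 0.0579
grip_force: 20.0
```

Gripped at 57.9 mm. Lifting slowly and straight up.

Request:
send_rows(moves=[0.5, 0, 0, 0.3, 0, 0, 0, 0.5, 0, 0, 0.8, 0, 0, 0, 0.5, 0, 0, 1.5, 0, 0, 0, 0.5, 0, 0, 2.5, 0, 0, 0, 0.5, 0, 0, 4, 0, 0, 0])

```text
time: 4.75
position: [0.6305, -0.03, 0.0775]
tool_rot: [0.661, 0.75, -0.001, -0.001]
ft_force: [-0.7, 1.0, -2.8]
grip_width: 0.058
grip_force: 20.0
```

Request:
send_rows(moves=[0.5, 0, 0, 2, 0, 0, 0, 0.5, 0, 0, 4, 0, 0, 0, 0.5, 0, 0, 6, 0, 0, 0, 0.5, 0, 0, 6, 0, 0, 0, 0.5, 0, 0, 6, 0, 0, 0])

```text
time: 5.17
position: [0.6323, -0.0303, 0.1393]
tool_rot: [0.661, 0.75, 0.001, 0.002]
ft_force: [-0.7, 0.3, -3.3]
grip_width: 0.058
grip_force: 20.0
```

```bash
python3 - <<'E'
from h import *
c=cam("scene"); a=cv2.resize(c["im"][150:290,150:380],None,fx=3,fy=3); cv2.imwrite("pics/s1.png",a); print(monitor.get_obs()["ft_force"])
E
```

```text
[-0.84946026 -0.4197771  -2.61408634]
```

View pics/s1.png

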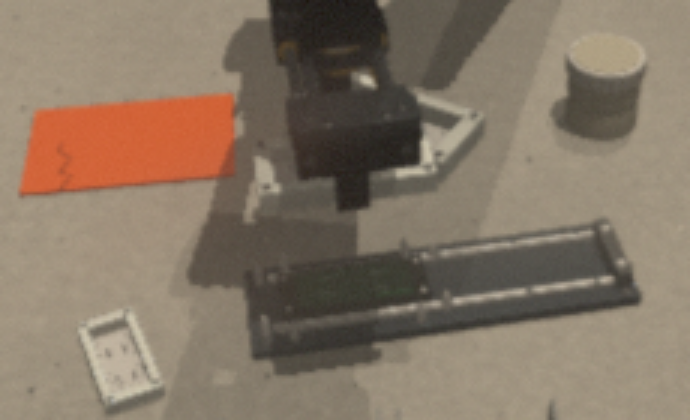

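The stencil hangs level from the fingers, and the carrier with its green board has stayed in the print place (crop 355,280). Now over to the pad.

Request:
send_rows(moves=[0.5, -1, -1, 0, 0, 0, 0, 0.5, -3, -2.7, 0, 0, 0, 0, 0.5, -5.5, -5, 0, 0, 0, 0, 0.5, -8, -7.3, 0, 0, 0, 0, 0.5, -10.7, -9.7, 0, 0, 0, 0])

```text
time: 5.63
position: [0.5226, -0.1271, 0.136]
tool_rot: [0.661, 0.751, -0.0, -0.001]
ft_force: [1.2, -1.8, -1.7]
grip_width: 0.0578
grip_force: 20.0
```

Request:
send_rows(moves=[0.5, -2.7, -2.4, 0, 0, 0, 0, 0.5, -5.2, -4.7, 0, 0, 0, 0, 0.5, -7.7, -7, 0, 0, 0, 0, 0.5, -9.7, -8.7, 0, 0, 0, 0, 0.5, -10.7, -9.6, 0, 0, 0, 0])

```text
time: 6.05
position: [0.4141, -0.2238, 0.1363]
tool_rot: [0.662, 0.749, -0.0, -0.002]
ft_force: [0.3, -0.4, -3.2]
grip_width: 0.058
grip_force: 20.0
```

Request:
send_rows(moves=[0.5, 0, 0, -1, 0, 0, 0, 0.5, 0, 0, -3.5, 0, 0, 0, 0.5, 0, 0, -6.5, 0, 0, 0, 0.5, 0, 0, -9.5, 0, 0, 0, 0.5, 0, 0, -10, 0, 0, 0])

```text
time: 6.47
position: [0.4146, -0.2211, 0.0331]
tool_rot: [0.661, 0.75, 0.0, -0.005]
ft_force: [0.0, 0.8, -2.9]
grip_width: 0.0578
grip_force: 20.0
```

Request:
send_rows(moves=[0.5, 0, 0, -0.3, 0, 0, 0, 0.5, 0, 0, -0.5, 0, 0, 0, 0.5, 0, 0, -0.9, 0, 0, 0, 0.5, 0, 0, -1.2, 0, 0, 0, 0.5, 0, 0, -1.2, 0, 0, 0])

```text
time: 6.88
position: [0.4179, -0.2234, 0.0261]
tool_rot: [0.661, 0.75, -0.0, 0.001]
ft_force: [0.5, 0.3, -2.3]
grip_width: 0.0577
grip_force: 20.0
```

Request:
send_rows(moves=[0.5, 0, 0, -0.3, 0, 0, 0, 0.5, 0, 0, -0.5, 0, 0, 0, 0.5, 0, 0, -0.6, 0, 0, 0, 0.5, 0, 0, -0.62, 0, 0, 0, 0.5, 0, 0, -0.62, 0, 0, 0])

```text
time: 7.3
position: [0.4176, -0.2232, 0.0196]
tool_rot: [0.661, 0.75, -0.0, 0.0]
ft_force: [-0.2, 0.2, 0.8]
grip_width: 0.0577
grip_force: 20.0
```

Touching down (the weight is off the wrist). Releasing.

Request:
send_rows(moves=[0.75, 0, 0, 0, 0, 0, 0, 0.9, 0, 0, 0, 0, 0, 0, 1, 0, 0, 0, 0, 0, 0, 1, 0, 0, 0, 0, 0, 0, 1, 0, 0, 0, 0, 0, 0])

```text
time: 7.72
position: [0.4177, -0.2234, 0.0195]
tool_rot: [0.661, 0.75, 0.0, 0.0]
ft_force: [0.6, -0.1, 1.5]
grip_width: 0.0823
grip_force: 0.5
```

Request:
send_rows(moves=[1, 0, 0, 1, 0, 0, 0, 1, 0, 0, 4, 0, 0, 0, 1, 0, 0, 8, 0, 0, 0, 1, 0, 0, 12, 0, 0, 0, 1, 0, 0, 14, 0, 0, 0])

```text
time: 8.13
position: [0.4184, -0.2239, 0.1636]
tool_rot: [0.661, 0.75, -0.0, 0.003]
ft_force: [0.1, -1.2, -0.8]
grip_width: 0.0866
grip_force: 0.0
```

Request:
send_rows(moves=[1, 0, 0, 0, 0, 0, 0, 1, 0, 0, 0, 0, 0, 0])

```text
time: 8.3
position: [0.4178, -0.2235, 0.1611]
tool_rot: [0.661, 0.75, -0.0, 0.002]
ft_force: [0.6, -0.4, -1.0]
grip_width: 0.087
grip_force: 0.0
```

Request:
send_rows(moves=[0, 2, 1, 0, 0, 0, 0, 0, 4.5, 2.3, 0, 0, 0, 0, 0, 7, 3.5, 0, 0, 0, 0, 0, 9.5, 4.8, 0, 0, 0, 0, 0, 12, 6, 0, 0, 0, 0])

```text
time: 8.72
position: [0.537, -0.1617, 0.1574]
tool_rot: [0.661, 0.75, -0.001, -0.002]
ft_force: [0.2, -0.8, -0.6]
grip_width: 0.0614
grip_force: 0.0
```

Request:
send_rows(moves=[0, 2.5, 1.3, 0, 0, 0, 0, 0, 5, 2.6, 0, 0, 0, 0, 0, 7.5, 3.9, -1, 0, 0, 0, 0, 9.4, 4.8, -3, 0, 0, 0, 0, 10.4, 5.35, -6, 0, 0, 0])

```text
time: 9.13
position: [0.6449, -0.1087, 0.0992]
tool_rot: [0.661, 0.751, 0.001, 0.002]
ft_force: [-0.2, -0.1, 0.5]
grip_width: 0.0281
grip_force: 0.0
```

Request:
send_rows(moves=[0, 0, 0, 0, 0, 0, 0, 0, 0, 0, 0, 0, 0, 0])

```text
time: 9.3
position: [0.6386, -0.1083, 0.0954]
tool_rot: [0.661, 0.751, -0.002, -0.004]
ft_force: [0.7, 0.2, 0.5]
grip_width: 0.015
grip_force: 0.0
```

```bash
python3 - <<'E'
from h import *
c=cam("wrist"); o=monitor.get_obs(); P=cloud(c); Z=P[...,2]
J=np.array([.6233,.0389]); ax=np.array([-.1227,.9924]); ay=np.array([-.9924,-.1227])
x=(P[...,:2]-J)@ax; y=(P[...,:2]-J)@ay
tx=(np.array(o["position"][:2])-J); print(o["position"],"tcp jig",tx@ax,tx@ay)
for yc in (0,-19.5e-3,20e-3):
  m=(abs(y-yc)<.0015)&(x>-.16)&(x<.13)
  b=np.round(np.linspace(-.15,.13,57),4)
  print(yc,[(round(v*1e3),round(np.median(Z[m&(abs(x-v)<.0025)])*1e3,1)) for v in b if (m&(abs(x-v)<.0025)).any()])
cv2.imwrite("pics/w2.png",c["im"])
c=cam("top"); P=cloud(c);Z=P[...,2]; m=((abs(P[...,0]-.418)<.1)&(abs(P[...,1]+.223)<.1)&(Z>.015)&(Z<.03)).astype(np.float32)
q=P[m>0][:,:2].astype(np.float32); print(cv2.minAreaRect(q),np.median(Z[m>0]),len(q))
E
```

```text
[ 0.63955973 -0.10917523  0.09735643] tcp jig -0.14894492807896753 0.0020326728669066373
0 [(-150, np.float64(2.0)), (-145, np.float64(10.8)), (-140, np.float64(11.1)), (-135, np.float64(11.0)), (-130, np.float64(11.1)), (-125, np.float64(179.9)), (-120, np.float64(194.5)), (-115, np.float64(168.4)), (-110, np.float64(23.7)), (-105, np.float64(24.0)), (-100, np.float64(23.7)), (-95, np.float64(24.1)), (-90, np.float64(23.9)), (-85, np.float64(23.9)), (-80, np.float64(24.0)), (-75, np.float64(24.1)), (-70, np.float64(24.0)), (-65, np.float64(23.8)), (-60, np.float64(23.7)), (-55, np.float64(24.0)), (-50, np.float64(23.9)), (-45, np.float64(24.1)), (-40, np.float64(24.1)), (-35, np.float64(23.9)), (-30, np.float64(23.8)), (-25, np.float64(23.2)), (-20, np.float64(23.0)), (-15, np.float64(22.7)), (-10, np.float64(11.3)), (-5, np.float64(11.1)), (0, np.float64(10.9)), (5, np.float64(10.7)), (10, np.float64(11.0))]
-0.0195 [(-150, np.float64(1.4)), (-145, np.float64(11.2)), (-140, np.float64(10.9)), (-135, np.float64(193.4)), (-130, np.float64(194.7)), (-125, np.float64(194.4)), (-120, np
[... 936 characters left out ...]
 (-100, np.float64(22.9)), (-95, np.float64(22.8)), (-90, np.float64(22.5)), (-85, np.float64(22.5)), (-80, np.float64(22.7)), (-75, np.float64(23.1)), (-70, np.float64(22.8)), (-65, np.float64(23.1)), (-60, np.float64(23.0)), (-55, np.float64(23.2)), (-50, np.float64(22.8)), (-45, np.float64(22.6)), (-40, np.float64(22.9)), (-35, np.float64(22.7)), (-30, np.float64(22.7)), (-25, np.float64(22.7)), (-20, np.float64(22.9)), (-15, np.float64(23.0)), (-10, np.float64(10.7)), (-5, np.float64(11.3)), (0, np.float64(11.0)), (5, np.float64(11.0)), (10, np.float64(11.1))]
((0.4204021096229553, -0.251655250787735), (0.05782300606369972, 0.06764150410890579), 6.879861831665039) 0.02325967149659469 244
```

View pics/w2.png

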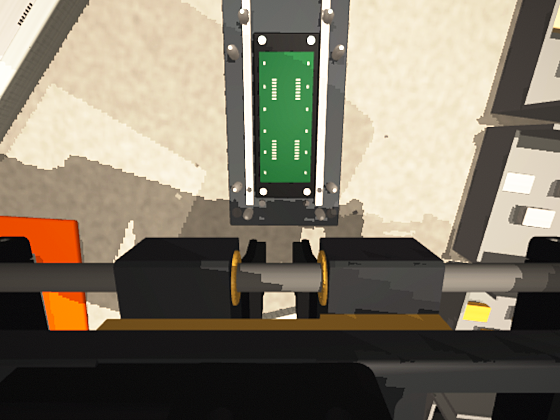

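The carrier sits in the print place with its tail face free at around row 197. The stencil's top on the pad is at 23 mm, so it lies flat. Lowering the closed fingers behind the tail.

Request:
send_rows(moves=[0, 0, 0, -1, 0, 0, 0, 0, 0, 0, -3, 0, 0, 0, 0, 0, 0, -5, 0, 0, 0, 0, 0, 0, -6, 0, 0, 0, 0, 0, 0, -6, 0, 0, 0])

```text
time: 9.82
position: [0.6395, -0.1097, 0.0377]
tool_rot: [0.662, 0.75, -0.001, -0.002]
ft_force: [0.3, 0.6, -0.5]
grip_width: 0.0001
grip_force: 0.0
```

Request:
send_rows(moves=[0, 0, 0, 0, 0, 0, 0, 0, 0, 0, 0, 0, 0, 0, 0, 0, 0, 0, 0, 0, 0])

```text
time: 10.07
position: [0.6424, -0.1101, 0.0408]
tool_rot: [0.661, 0.75, 0.001, 0.001]
ft_force: [-0.5, -0.8, -0.6]
grip_width: 0.0004
grip_force: 0.0
```

Request:
send_rows(moves=[0, 0, 0, -0.6, 0, 0, 0, 0, 0, 0, -1.15, 0, 0, 0, 0, 0, 0, -1.15, 0, 0, 0, 0, 0, 0, -1.15, 0, 0, 0])

```text
time: 10.4
position: [0.641, -0.1094, 0.0273]
tool_rot: [0.661, 0.75, -0.0, -0.001]
ft_force: [-0.6, -0.5, 0.7]
grip_width: 0.0002
grip_force: 0.0
```

Request:
send_rows(moves=[0, -0.06, 0.5, 0, 0, 0, 0, 0, -0.12, 1, 0, 0, 0, 0, 0, -0.18, 1.5, 0, 0, 0, 0, 0, -0.25, 2, 0, 0, 0, 0, 0, -0.31, 2.5, 0, 0, 0, 0])

```text
time: 10.82
position: [0.6383, -0.084, 0.0279]
tool_rot: [0.661, 0.75, -0.0, 0.0]
ft_force: [0.4, -1.1, -0.1]
grip_width: 0.0005
grip_force: 0.4
```

Request:
send_rows(moves=[0, -0.07, 0.6, 0.1, 0, 0, 0, 0, -0.15, 1.2, 0.1, 0, 0, 0, 0, -0.22, 1.8, 0.1, 0, 0, 0, 0, -0.3, 2.4, 0.1, 0, 0, 0, 0, -0.37, 3, 0.1, 0, 0, 0])

```text
time: 11.23
position: [0.6347, -0.0541, 0.029]
tool_rot: [0.661, 0.75, 0.0, 0.0]
ft_force: [0.8, -1.7, 0.0]
grip_width: 0.0007
grip_force: 0.7
```

Request:
send_rows(moves=[0, -0.07, 0.6, 0, 0, 0, 0, 0, -0.15, 1.2, 0, 0, 0, 0, 0, -0.22, 1.8, 0, 0, 0, 0, 0, -0.3, 2.4, 0, 0, 0, 0, 0, -0.37, 3, 0, 0, 0, 0])

```text
time: 11.65
position: [0.631, -0.0242, 0.029]
tool_rot: [0.661, 0.75, 0.0, 0.0]
ft_force: [0.2, -0.9, 1.2]
grip_width: 0.0007
grip_force: 0.9
```

Request:
send_rows(moves=[0, -0.07, 0.6, 0, 0, 0, 0, 0, -0.15, 1.2, 0, 0, 0, 0, 0, -0.22, 1.8, 0, 0, 0, 0, 0, -0.3, 2.4, 0, 0, 0, 0, 0, -0.37, 3, 0, 0, 0, 0])

```text
time: 12.07
position: [0.6273, 0.0058, 0.029]
tool_rot: [0.661, 0.75, 0.0, 0.0]
ft_force: [0.3, -2.1, 2.3]
grip_width: 0.0002
grip_force: 1.2
```

```bash
python3 - <<'E'
from h import *
o=monitor.get_obs(); c=cam("wrist"); P=cloud(c); Z=P[...,2]
J=np.array([.6233,.0389]); ax=np.array([-.1227,.9924]); ay=np.array([-.9924,-.1227])
x=(P[...,:2]-J)@ax; y=(P[...,:2]-J)@ay
tx=(np.array(o["position"][:2])-J); print(o["position"],"tcp jig",tx@ax,tx@ay,np.round(o["ft_force"],1))
m=(abs(y)<.02)&(Z>.018)&(Z<.028)&(x>-.15)&(x<.12); print("lead end",np.percentile(x[m],99.5),m.sum(), "stop", np.percentile(x[(abs(y)<.03)&(Z>.018)&(Z<.03)],[90,99]))
E
```

```text
[0.62727815 0.00582913 0.02899004] tcp jig -0.03330764654013213 0.00010987433453969395 [ 0.3 -2.1  2.3]
lead end 0.08828970737978496 18774 stop [0.08007051 0.08784459]
```

Request:
send_rows(moves=[0, -0.07, 0.6, 0, 0, 0, 0, 0, -0.15, 1.2, 0, 0, 0, 0, 0, -0.22, 1.8, 0, 0, 0, 0, 0, -0.3, 2.4, 0, 0, 0, 0, 0, -0.37, 3, 0, 0, 0, 0])

```text
time: 12.53
position: [0.6234, 0.036, 0.0288]
tool_rot: [0.661, 0.75, -0.0, -0.0]
ft_force: [1.1, -2.6, 1.9]
grip_width: 0.0007
grip_force: 1.0
```

Request:
send_rows(moves=[0, -0.02, 0.2, 0, 0, 0, 0, 0, -0.04, 0.35, 0, 0, 0, 0, 0, -0.06, 0.5, 0, 0, 0, 0, 0, -0.08, 0.65, 0, 0, 0, 0, 0, -0.09, 0.75, 0, 0, 0, 0])

```text
time: 12.95
position: [0.6227, 0.0418, 0.0288]
tool_rot: [0.661, 0.751, -0.001, 0.001]
ft_force: [0.2, -8.1, 1.4]
grip_width: 0.0004
grip_force: 3.7
```

The push force has jumped to 8 N, so the carrier is against the stop. One more small press, then hold, back off and lift.

Request:
send_rows(moves=[0, -0.01, 0.1, 0, 0, 0, 0, 0, -0.01, 0.1, 0, 0, 0, 0, 0, -0.01, 0.1, 0, 0, 0, 0, 0, 0.1, -0.8, 0, 0, 0, 0, 0, 0.2, -1.6, 0, 0, 0, 0])

```text
time: 13.37
position: [0.6242, 0.0269, 0.0285]
tool_rot: [0.661, 0.75, 0.0, -0.001]
ft_force: [0.5, -0.1, -0.1]
grip_width: 0.0006
grip_force: 0.0
```

Request:
send_rows(moves=[0, 0, 0, 1, 0, 0, 0, 0, 0, 0, 4, 0, 0, 0, 0, 0, 0, 8, 0, 0, 0, 0.5, 0, 0, 12, 0, 0, 0, 1, 0, 0, 13, 0, 0, 0])

```text
time: 13.78
position: [0.6283, 0.0268, 0.1659]
tool_rot: [0.661, 0.75, 0.004, 0.005]
ft_force: [-0.4, -0.7, 1.1]
grip_width: 0.0071
grip_force: 0.0
```

Request:
send_rows(moves=[1, 0, 0, 0, 0, 0, 0, 1, 0, 0, 0, 0, 0, 0])

```text
time: 13.95
position: [0.6245, 0.0271, 0.1596]
tool_rot: [0.661, 0.75, 0.0, 0.0]
ft_force: [0.9, -0.2, -0.6]
grip_width: 0.019
grip_force: 0.0
```

```bash
python3 - <<'E'
from h import *
o=monitor.get_obs(); J=np.array([.6233,.0389]); ax=np.array([-.1227,.9924]); ay=np.array([-.9924,-.1227])
print(o["position"])
for n in("wrist","top"):
    c=cam(n); P=cloud(c); Z=P[...,2]; x=(P[...,:2]-J)@ax; y=(P[...,:2]-J)@ay
    m=(abs(y)<.02)&(Z>.017)&(Z<.028)&(x>-.15)&(x<.14); print(n,np.percentile(x[m],[.5,99.5]) if m.sum() else None)
    hsv=cv2.cvtColor(c["im"],cv2.COLOR_BGR2HSV); g=(abs(hsv[...,0].astype(int)-65)<20)&(hsv[...,1]>90)&(abs(y)<.022)&(abs(x)<.15)
    print("board",np.percentile(x[g],[1,99]) if g.sum() else None)
cv2.imwrite("pics/top2.png",c["im"])
m=((abs(P[...,0]-.418)<.1)&(abs(P[...,1]+.223)<.1)&(Z>.015)&(Z<.03)); q=P[m][:,:2].astype(np.float32); print(cv2.minAreaRect(q),np.median(Z[m]),len(q))
E
```

```text
[0.62449871 0.02707836 0.15961111]
wrist [0.01618077 0.13663603]
board [0.02819983 0.11328965]
top [0.03521532 0.13450738]
board [0.03551228 0.07425299]
((0.4170187711715698, -0.22502708435058594), (0.05797337740659714, 0.12046197056770325), 6.89789342880249) 0.023123580773399155 588
```

View pics/top2.png

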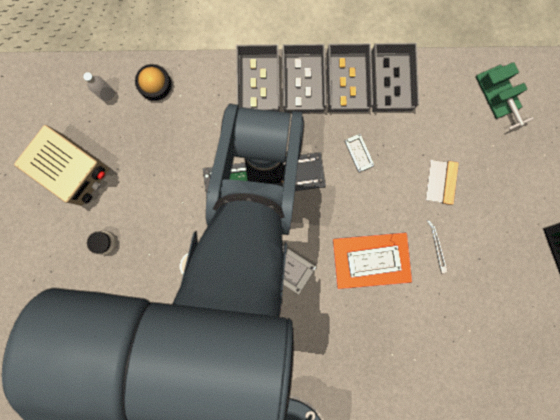

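The carrier's tail is at jig x = +16 mm, which puts its centre at about 71 mm: home. The stencil lies on the pad at (374,261), the bystanders are unmoved. Going back for the stencil at its release pose.

Request:
send_rows(moves=[1, -1, -1.2, 0, 0, 0, 0, 1, -3, -3.6, 0, 0, 0, 0, 1, -5.3, -6.4, 0, 0, 0, 0, 1, -7.8, -9.4, 0, 0, 0, 0, 1, -10.3, -12.5, 0, 0, 0, 0])

```text
time: 14.47
position: [0.5191, -0.098, 0.1566]
tool_rot: [0.661, 0.751, -0.001, -0.002]
ft_force: [0.4, -0.9, -0.1]
grip_width: 0.0605
grip_force: 0.0
```

Request:
send_rows(moves=[1, -2.5, -3, 0, 0, 0, 0, 1, -5, -6, 0, 0, 0, 0, 1, -7.5, -9, 0, 0, 0, 0, 1, -9.3, -11.3, 0, 0, 0, 0, 1, -10.4, -12.5, 0, 0, 0, 0])

```text
time: 14.88
position: [0.4147, -0.2245, 0.157]
tool_rot: [0.662, 0.749, -0.0, -0.002]
ft_force: [0.7, -0.1, 0.2]
grip_width: 0.0859
grip_force: 0.0
```

Request:
send_rows(moves=[1, 0, 0, 0, 0, 0, 0, 1, 0, 0, 0, 0, 0, 0, 1, 0, 0, -2, 0, 0, 0, 1, 0, 0, -5, 0, 0, 0, 1, 0, 0, -7, 0, 0, 0])

```text
time: 15.3
position: [0.4178, -0.2215, 0.087]
tool_rot: [0.661, 0.751, 0.0, -0.001]
ft_force: [0.2, 0.4, -0.4]
grip_width: 0.0866
grip_force: 0.0
```

Request:
send_rows(moves=[1, 0, 0, 0, 0, 0, 0, 1, 0, 0, 0, 0, 0, 0, 1, 0, 0, 0, 0, 0, 0])

```text
time: 15.55
position: [0.4183, -0.2226, 0.0891]
tool_rot: [0.661, 0.751, 0.0, 0.0]
ft_force: [0.4, 0.3, 0.6]
grip_width: 0.0869
grip_force: 0.0
```

Request:
send_rows(moves=[1, -0.05, -0.08, -1.5, 0, 0, 0, 1, -0.05, -0.08, -4, 0, 0, 0, 1, -0.05, -0.08, -5.5, 0, 0, 0, 1, -0.05, -0.08, -5.8, 0, 0, 0, 1, -0.05, -0.08, -5.8, 0, 0, 0])

```text
time: 15.97
position: [0.4175, -0.2239, 0.0311]
tool_rot: [0.661, 0.75, 0.0, 0.0]
ft_force: [0.9, -0.7, 0.1]
grip_width: 0.0873
grip_force: 0.0
```

Request:
send_rows(moves=[1, 0, 0, -0.5, 0, 0, 0, 1, 0, 0, -1, 0, 0, 0, 1, 0, 0, -1.1, 0, 0, 0, 1, 0, 0, -1.1, 0, 0, 0])

```text
time: 16.3
position: [0.4173, -0.224, 0.0201]
tool_rot: [0.661, 0.75, 0.0, 0.0]
ft_force: [0.7, -0.3, 0.1]
grip_width: 0.0873
grip_force: 0.0
```

Request:
send_rows(moves=[0.7, 0, 0, 0, 0, 0, 0, 0.7, 0, 0, 0, 0, 0, 0, 0.5, 0, 0, 0, 0, 0, 0, 0.5, 0, 0, 0, 0, 0, 0, 0.5, 0, 0, 0, 0, 0, 0])

```text
time: 16.72
position: [0.4172, -0.224, 0.0199]
tool_rot: [0.661, 0.75, 0.0, 0.0]
ft_force: [-0.7, -0.3, 0.4]
grip_width: 0.0615
grip_force: 0.0
```

Request:
send_rows(moves=[0.5, 0, 0, 0, 0, 0, 0, 0.5, 0, 0, 0, 0, 0, 0, 0.5, 0, 0, 0, 0, 0, 0])

```text
time: 16.97
position: [0.4172, -0.224, 0.0199]
tool_rot: [0.661, 0.75, 0.0, 0.0]
ft_force: [-1.0, 0.1, 1.4]
grip_width: 0.058
grip_force: 20.0
```

Request:
send_rows(moves=[0.5, 0, 0, 1, 0, 0, 0, 0.5, 0, 0, 3.5, 0, 0, 0, 0.5, 0, 0, 7, 0, 0, 0, 0.5, 0, 0, 10, 0, 0, 0, 0.5, 0, 0, 12, 0, 0, 0])

```text
time: 17.38
position: [0.4173, -0.224, 0.1425]
tool_rot: [0.661, 0.75, -0.0, 0.001]
ft_force: [0.6, -0.9, -3.1]
grip_width: 0.0579
grip_force: 20.0
```

Request:
send_rows(moves=[0.5, 1, 1, 0, 0, 0, 0, 0.5, 3, 2.7, 0, 0, 0, 0, 0.5, 5.5, 5, 0, 0, 0, 0, 0.5, 8, 7.3, 0, 0, 0, 0, 0.5, 10.7, 9.6, 0, 0, 0, 0])

```text
time: 17.8
position: [0.5238, -0.1265, 0.1402]
tool_rot: [0.662, 0.75, -0.0, -0.001]
ft_force: [0.9, -0.3, -2.7]
grip_width: 0.0578
grip_force: 20.0
```

Request:
send_rows(moves=[0.5, 2.7, 2.4, 0, 0, 0, 0, 0.5, 5.2, 4.7, 0, 0, 0, 0, 0.5, 7.7, 7, 0, 0, 0, 0, 0.5, 9.7, 8.8, 0, 0, 0, 0, 0.5, 10.7, 9.7, 0, 0, 0, 0])

```text
time: 18.22
position: [0.633, -0.028, 0.1401]
tool_rot: [0.66, 0.751, 0.001, 0.0]
ft_force: [-0.4, -0.3, -2.8]
grip_width: 0.0578
grip_force: 20.0
```

Request:
send_rows(moves=[0.5, 0, 0, -1, 0, 0, 0, 0.5, 0, 0, -3, 0, 0, 0, 0.5, 0, 0, -5, 0, 0, 0, 0.5, 0, 0, -6, 0, 0, 0, 0.5, 0, 0, -6, 0, 0, 0])

```text
time: 18.63
position: [0.6275, -0.031, 0.0766]
tool_rot: [0.661, 0.75, -0.002, -0.004]
ft_force: [0.2, 0.4, -2.7]
grip_width: 0.0581
grip_force: 20.0
```

Request:
send_rows(moves=[0.5, 0, 0, 0, 0, 0, 0, 0.5, 0, 0, 0, 0, 0, 0, 0.5, 0, 0, 0, 0, 0, 0])

```text
time: 18.88
position: [0.6319, -0.0315, 0.0811]
tool_rot: [0.661, 0.75, 0.001, 0.001]
ft_force: [-0.3, 0.0, -2.8]
grip_width: 0.0576
grip_force: 20.0
```

```bash
python3 - <<'E'
from h import *
o=monitor.get_obs(); J=np.array([.6233,.0389]); ax=np.array([-.1227,.9924]); ay=np.array([-.9924,-.1227])
t=np.array(o["position"][:2])-J; print(o["position"],o["tool_rot"],"tcp jig",t@ax,t@ay,np.round(o["ft_force"],1))
c=cam("wrist"); P=cloud(c); Z=P[...,2]; x=(P[...,:2]-J)@ax; y=(P[...,:2]-J)@ay
zt=o["position"][2]+.003
m=(abs(Z-zt)<.007)&(abs(y)<.035)&(x<.02)&(x>-.06)
if m.sum():
    q=np.c_[x[m],y[m]].astype(np.float32); print(m.sum(),"front end x",np.percentile(q[:,0],99.5),"y",np.percentile(q[:,1],[.5,99.5]),cv2.minAreaRect(q),"z",np.median(Z[m]))
E
```

```text
[ 0.63189373 -0.03151674  0.08110361] [6.61370257e-01 7.50058702e-01 5.28088817e-04 1.02344060e-03] tcp jig -0.07093602092645566 0.00011171202794403802 [-0.3  0.  -2.8]
6348 front end x -0.010191524 y [-0.03343692  0.03385821] ((-0.035043515264987946, 4.436075687408447e-05), (0.049908772110939026, 0.06967056542634964), 0.0011698845773935318) z 0.08487137140814245
```

Request:
send_rows(moves=[0.5, 0, 0.05, -1, 0, 0, 0, 0.5, 0, 0.05, -2, 0, 0, 0, 0.5, 0, 0.05, -3, 0, 0, 0, 0.5, 0, 0.05, -3.3, 0, 0, 0, 0.5, 0, 0.05, -3.3, 0, 0, 0])

```text
time: 19.35
position: [0.6297, -0.0301, 0.0448]
tool_rot: [0.661, 0.75, -0.001, -0.002]
ft_force: [0.2, -0.2, -2.8]
grip_width: 0.0582
grip_force: 20.0
```

Request:
send_rows(moves=[0.5, 0, 0, 0, 0, 0, 0, 0.5, 0, 0, -0.2, 0, 0, 0, 0.5, 0, 0, -0.4, 0, 0, 0, 0.5, 0, 0, -0.6, 0, 0, 0, 0.5, 0, 0, -0.8, 0, 0, 0])

```text
time: 19.77
position: [0.6313, -0.0305, 0.0389]
tool_rot: [0.661, 0.75, 0.0, 0.0]
ft_force: [-0.5, 0.8, -2.3]
grip_width: 0.058
grip_force: 20.0
```

No pin contact. Lowering the remaining 8 mm.

Request:
send_rows(moves=[0.5, 0, 0, -0.2, 0, 0, 0, 0.5, 0, 0, -0.4, 0, 0, 0, 0.5, 0, 0, -0.6, 0, 0, 0, 0.5, 0, 0, -0.75, 0, 0, 0, 0.5, 0, 0, -0.8, 0, 0, 0])

```text
time: 20.18
position: [0.6311, -0.0304, 0.031]
tool_rot: [0.661, 0.75, -0.0, -0.0]
ft_force: [-1.2, 1.2, 2.4]
grip_width: 0.0582
grip_force: 20.0
```

Request:
send_rows(moves=[0.5, 0, 0, 0, 0, 0, 0, 0.5, 0, 0, 0, 0, 0, 0])

```text
time: 20.35
position: [0.6311, -0.0305, 0.031]
tool_rot: [0.661, 0.75, 0.0, 0.0]
ft_force: [-0.6, 0.7, -0.9]
grip_width: 0.0581
grip_force: 20.0
```

Request:
send_rows(moves=[0.68, 0, 0, -0.02, 0, 0, 0, 0.75, 0, 0, -0.02, 0, 0, 0, 1, 0, 0, -0.02, 0, 0, 0, 1, 0, 0, -0.02, 0, 0, 0, 1, 0, 0, -0.02, 0, 0, 0])

```text
time: 20.77
position: [0.6313, -0.0305, 0.0308]
tool_rot: [0.661, 0.75, 0.0, 0.0]
ft_force: [-0.0, 0.2, 0.4]
grip_width: 0.0775
grip_force: 0.0
```

Request:
send_rows(moves=[1, 0, 0, 1, 0, 0, 0, 1, 0, 0, 4, 0, 0, 0, 1, 0, 0, 8, 0, 0, 0, 1, 0, 0, 12, 0, 0, 0, 1, 0, 0, 14, 0, 0, 0])

```text
time: 21.18
position: [0.6335, -0.0309, 0.1764]
tool_rot: [0.661, 0.75, 0.002, 0.004]
ft_force: [0.7, -0.0, -0.3]
grip_width: 0.0871
grip_force: 0.0
```

Request:
send_rows(moves=[1, -2, -3, 2, 0, 0, 0, 1, -4, -6, 4, 0, 0, 0, 1, -4, -8, 4, 0, 0, 0, 1, -4, -8, 4, 0, 0, 0, 1, -4, -8, 4, 0, 0, 0])

```text
time: 21.6
position: [0.5911, -0.1114, 0.2118]
tool_rot: [0.662, 0.749, 0.0, 0.001]
ft_force: [-0.9, -0.7, -0.0]
grip_width: 0.0866
grip_force: 0.0
```

```bash
python3 - <<'E'
from h import *
J=np.array([.6233,.0389]); ax=np.array([-.1227,.9924]); ay=np.array([-.9924,-.1227])
c=cam("wrist");c=cam("wrist"); P=cloud(c); Z=P[...,2]; x=(P[...,:2]-J)@ax; y=(P[...,:2]-J)@ay
m=(Z>.03)&(Z<.042)&(abs(y)<.05)&(abs(x)<.15); q=np.c_[x[m],y[m]].astype(np.float32)
print(cv2.minAreaRect(q),"z",np.median(Z[m])); A=np.c_[q,np.ones(len(q))]; print("tilt",np.linalg.lstsq(A,Z[m],rcond=None)[0])
m=(Z>.017)&(Z<.027)&(abs(y)<.02)&(x>0)&(x<.14); print("carrier",np.percentile(x[m],[.5,99.5]),np.median(Z[m]))
cv2.imwrite("pics/w3.png",c["im"]); print(monitor.get_obs()["time"])
E
```

```text
((-0.07151271402835846, 0.003641793504357338), (0.06338553875684738, 0.13215896487236023), 89.98818969726562) z 0.03486087001844396
tilt [7.86160082e-05 1.48385073e-03 3.47789544e-02]
carrier [0.01493233 0.05078801] 0.023690940245394032
21.7
```

View pics/w3.png

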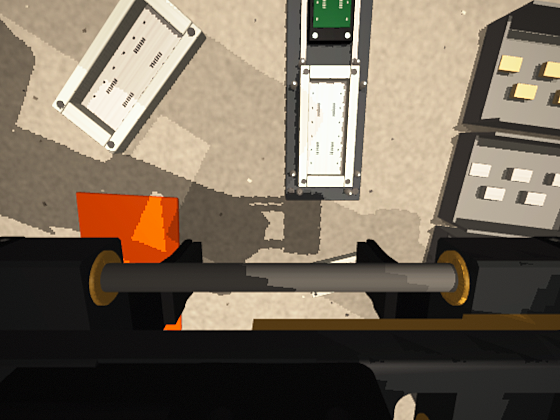

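The stencil lies flat on the rails between its pins (325,125), with its top at about 34 mm. The carrier's tail is still at x of about 15 to 16 mm and the arm is clear, so I'm handing in.

```bash
python3 -c "
from rig import workorder; print(workorder.hand_in())"
```

```text
the job is handed in; nothing more can be done
None
```

I handed the job in at about 22 s, but no verdict came back. By my last measurements the stencil is flat on the rails between its pins, the carrier is home against the stop, the bystanders were unmoved when last seen, and the arm is clear.

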